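Move three weighing vessels one station on

ROBOT

A 6-joint arm with a two-finger parallel gripper is mounted at the origin on a cart in front of the work surface, level with it; the furniture and walls round the work are solid. World frame = base frame: x ahead of the robot, y to its left, z up, the work surface at z = 0. Lengths are in mm, angles in rad, forces in N, time in s.
With the tool pointing down it reaches from about 300 to 775 mm from the base axis. Payload 14.6 kg.
Tool frame: the origin (TCP) lies on the centre line of the jaws, within the pads' length; the fingertips stand 19 mm ahead of it and the grasp point (between the pads) is the TCP (bot.tip_reach is the distance from the TCP to the fingertips, in mm); y points along the fingers, x is the direction in which the jaws open and shut, and the axes are right-handed (so a half turn about y gives the same grasp; the last joint's range is limited). The gripper opens to 85 mm and grips with 20 to 120 N. Pads are 22 mm wide; open, the fingers measure 114 mm over their backs; the gripper's body (76 mm by 85 mm) begins 54 mm behind the grasp point. The pads swing forward as they close: fully open they stand 13 mm farther back than shut.
Start: joints at [1.067, 0.3, 1.521, -0, 1.321, -0.067], TCP at [232.669, 498.352, 250.281] pointing down, gripper open.
Joint ranges: [-3.03, 3.03], [-0.79, 2.21], [0.23, 2.52], [-1.04, 4.18], [0, 3.07], [-2.55, 2.55]. Speed limits (rad/s): [2.22, 2.22, 2.57, 3.14, 3.14, 3.14].

INTERFACE

Orientations are given as a unit quaternion [w, x, y, z].
In Python, from rig import bot gives the robot as it stands. Calls block until the motion is done:
- bot.move_to(position, orientation): joint-space move of the TCP to a pose.
- bot.servo_line(position, attitude=None, speed=150, until_force=None): straight line of the TCP; attitude=None keeps the orientation; speed is the mean speed in mm/s. With until_force (N) it stops when the force on the tool has changed by that much, and returns True; else False.
- bot.move_joints(angles): joint-space move.
- bot.move_gripper(opening, grip_force=None): finger opening in mm; grip_force is the grip in N (None keeps the last); returns when the fingers have stopped.
- bot.dwell(seconds).
- bot.ik(position, orientation): joint angles nearest the present ones, or None.
- bot.read_state(): the state.
- bot.read_camera(name): name is "side" or "top"; returns a dict with "image" (420x560x3 uint8, blue, green, red), "depth" (420x560 float32, mm along the optical axis (not along the pixel's ray), 0 where there is no reading), "fovy" (degrees; the focal length in pixels is half the picture's height over the tangent of half this angle, whatever the lens; pixels are square), "cx", "cy" (the principal point, pixels), "eye" and "attitude" of the camera in the world. Camera axes: x right, y down, z forward; pixel columns grow to the right and rows downward; lengths in mm; the calibration is good to about 2 mm. A picture is of the moment at which its call begins.
A pose or a line that the arm cannot do raises bot.MotionError and nothing moves.
- bot.finish_job(): hands the job in, once; it reports no verdict.
The state is a dict: "clock": time; "joint_positions": joint angles; "qvel": joint speeds; "effort": joint torques, N m; "ee_pos": TCP position; "tool_rot": TCP orientation; "ft_force": force on the tool from outside, world axes, zero at the start; "moment": the same for the moment, N m; "grip_width": finger opening in mm.
Only numpy, scipy, OpenCV 4.12 (cv2) and the standard library are available. Lean on these libraries where they do the work, as an engineer would, in place of code of your own. Each camera call takes 0.05 s, during which the arm holds its last target.

TASK

Move each sample on to its next station: the glass dish from the viewing stage to the middle of the round porcelain plate, the metal dish from the balance onto the viewing stage, pushed fully home into the V stop under its lip, and the crucible from the porcelain plate to the middle of the balance pan. Every station holds only one vessel, so use the square white tile as the free spot; a dish on the stage is caught under the lip and must be slid out forward before it is lifted. Keep the vessels upright, never stand one on the bare bench because they are weighed, and leave the calculator and the carton in front where they lie.

Things in the scene. Friction and masses are not known exactly. Their poses are not given: they have to be found in the camera images.
- glass_dish: low round open glass dish with a white filter paper in it, 60 mm across, 12 mm high, about 40 g; origin at the centre of its underside, z up. Starts on the viewing stage, against the V stop.
- metal_dish: low round open aluminium weighing dish with a ribbed wall and a white filter paper in it, 54 mm across, 12 mm high, about 35 g; origin at the centre of its underside, z up. Starts on the balance pan.
- crucible: white porcelain crucible, an open cup 40 mm across from 22 mm height up to its rim, 36 mm high, narrowing to a foot 27 mm across, about 60 g; origin at the centre of its underside, z up. Starts on the porcelain plate.
- viewing_stage: fixed grey viewing base with a black top, a white disc in it and an aluminium V stop at its back, 125 (x) x 100 (y) mm; flat top 30 mm above the bench, from x = -75 to +50 mm. +x points to the back, into the V, -x to the open front. Origin on the bench under the centre of the metal dish when fully home against both V walls (the glass dish sits 3.5 mm further forward).
- stage_lip (a point): front corner of the V stop's lip, on the underside at its middle. The V walls slope 60 degrees to x and span y -22 to +22 mm of the stage; the lip hangs 12 mm inward of them, underside 45, top 48, screw heads 53 mm above the bench. A 12 mm high dish slides under it with 3 mm to spare and can be lifted once slid 20 mm forward. Axes as the stage's.
- balance: fixed white top-pan balance, 150 x 110 mm, with a round steel pan 84 mm across whose flat top is 45 mm above the bench; origin on the bench under the centre of the pan; z up, the control panel lies to -x.
- porcelain_plate: fixed round white perforated porcelain plate, 100 mm across, flat top 16 mm above the bench; origin on the bench under its centre; z up.
- white_tile: fixed square white glazed tile, 108 x 108 mm, flat top 8 mm above the bench, empty at the start: the free spot; origin on the bench under its centre; z up.
- desk_calculator: bystander: pocket calculator lying on the bench, 125 (x) x 66 (y) x 14 mm; origin at the centre of its underside.
- filter_carton: bystander: small dark carton lying on the bench, 90 (x) x 60 (y) x 26 mm; origin at the centre of its underside.
Not all that is in view belongs to the job. Leave any yellow look-alike of the glass_dish alone.

How it is judged:
By the outcome, as a careful person would: the job done as asked, in the order asked, and still so for the second after the job is handed in, with the robot touching nothing.
It also fails if it takes over 88 s, if anything falls off the work surface, if the arm or the gripper's body presses on something with over 40 N, if the wrist force passes 120 N, or if a joint passes its speed limit or range.

## Working session

There is one attempt and no reset: what is moved stays moved. The work goes in short steps, each a Python script; the robot and the scene stay as the last script left them, time stands still between calls to the robot, and variables do not carry over. Pictures are saved under pics/ and viewed, and the job is handed in when it is done.

```bash
ls; mkdir -p pics; python3 - <<'E'
from rig import bot
import cv2,numpy as np,pickle
d={}
for n in("top","side"):
    c=bot.read_camera(n);d[n]=c;cv2.imwrite(f"pics/{n}0.png",c["image"]);print(n,c["fovy"],c["cx"],c["cy"],c["eye"],c["attitude"])
    c.keys()
pickle.dump(d,open("c0.pkl","wb"))
print(bot.read_state())
E
```

```text
pics
top 51.55770420506529 277.2335648572106 207.81421931307042 [ 442.22917921  -27.3563845  1178.807567  ] [ 0.01254822 -0.70174156  0.71153716 -0.03340964]
side 50.12404007113907 284.4929122504497 211.3055322247542 [-458.91715023 -730.23874583  640.23020108] [-0.4687083   0.75348284 -0.39091034  0.24446932]
{'clock': 0.1, 'joint_positions': array([ 1.06741897e+00,  3.00410216e-01,  1.52151583e+00,  2.25180323e-05,
        1.32064038e+00, -6.66028861e-02]), 'qvel': array([-0.000865  , -0.00078459, -0.00120563, -0.00137071, -0.00089352,
        0.00031208]), 'effort': array([ 4.17306392e-04, -5.44380891e+01, -3.62371087e+01, -9.18042815e-05,
        3.12882214e-03,  7.85854991e-05]), 'ee_pos': array([232.57556299, 498.21321886, 249.7822927 ]), 'tool_rot': array([-0.59629437,  0.59661119,  0.37948886, -0.3801004 ]), 'ft_force': array([-0.24709906,  0.02385741, -0.5645104 ]), 'moment': array([ 0.00086451, -0.05965071,  0.00229313]), 'grip_width': 85.43542613427837}
```

View pics/top0.png

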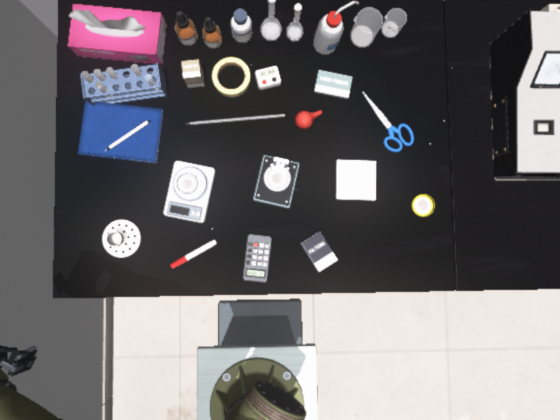

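View pics/side0.png

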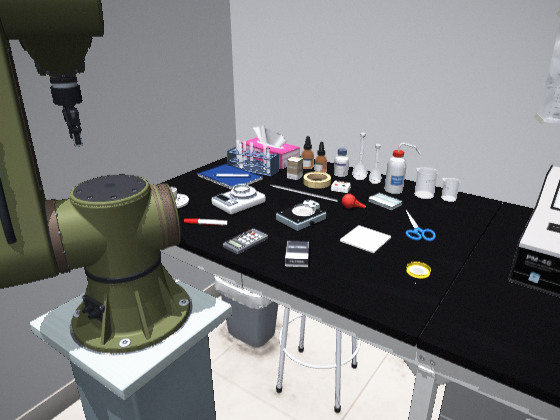

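```bash
cat >h.py <<'E'
import numpy as np,cv2,pickle
from scipy.spatial.transform import Rotation as R
def rot(q): return R.from_quat([q[1],q[2],q[3],q[0]])
def foc(c): return c["image"].shape[0]/2/np.tan(np.radians(c["fovy"]/2))
def pix2w(c,u,v,z):
    """ray through pixel cut with plane z"""
    d=rot(c["attitude"]).apply([(u-c["cx"])/foc(c),(v-c["cy"])/foc(c),1]); e=np.array(c["eye"])
    return e+d*(z-e[2])/d[2]
def w2pix(c,p):
    q=rot(c["attitude"]).inv().apply(np.array(p)-c["eye"]); return q[...,:2]/q[...,2:]*foc(c)+[c["cx"],c["cy"]]
def cloud(c):
    v,u=np.mgrid[:420,:560]; d=c["depth"]; f=foc(c)
    P=np.stack([(u-c["cx"])/f*d,(v-c["cy"])/f*d,d],-1).reshape(-1,3)
    return (rot(c["attitude"]).apply(P)+c["eye"]).reshape(420,560,3)
def crop(c,u0,v0,w,h,s,name):
    cv2.imwrite(name,cv2.resize(c["image"][v0:v0+h,u0:u0+w],None,fx=s,fy=s,interpolation=cv2.INTER_CUBIC))
E
python3 - <<'E'
from h import *
d=pickle.load(open("c0.pkl","rb"));c=d["top"]
crop(c,90,145,130,120,6,"pics/c1.png")
crop(c,240,140,150,110,5,"pics/c2.png")
W=cloud(c)
print(foc(c))
for n,u,v in [("bench",330,220),("bench",120,180),("bench",300,260),("tile",356,180),("stage",265,195),("stage",285,200),("dish",277,177),("pan",174,185),("pan",200,180),("mdish",188,184),("plate",130,250),("cruc",115,239),("calc",258,250),("carton",320,250)]: print(n,W[v,u].round(1))
E
```

```text
434.8153662784419
bench [ 483.7 -206.1   -1.3]
bench [599.8 361.6  -1.8]
bench [ 376.5 -122.5   -4.7]
tile [ 591.3 -278.1    9.3]
stage [551.2 -29.9  31.1]
stage [537.2 -82.7  31. ]
dish [598.8 -62.4  31.6]
pan [578.6 206.3  47.2]
pan [591.1 139.1  46.3]
mdish [580.9 170.3  46.3]
plate [411.1 329.   12.6]
cruc [440.7 366.2  19.6]
calc [405.7  -9.3  11.1]
carton [ 403.7 -173.5   26.8]
```

View pics/c1.png

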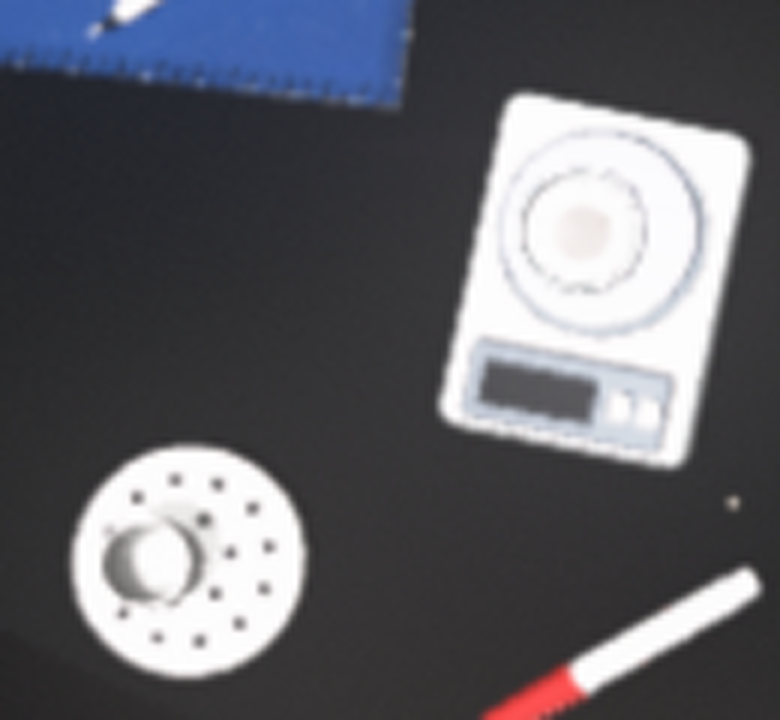

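View pics/c2.png

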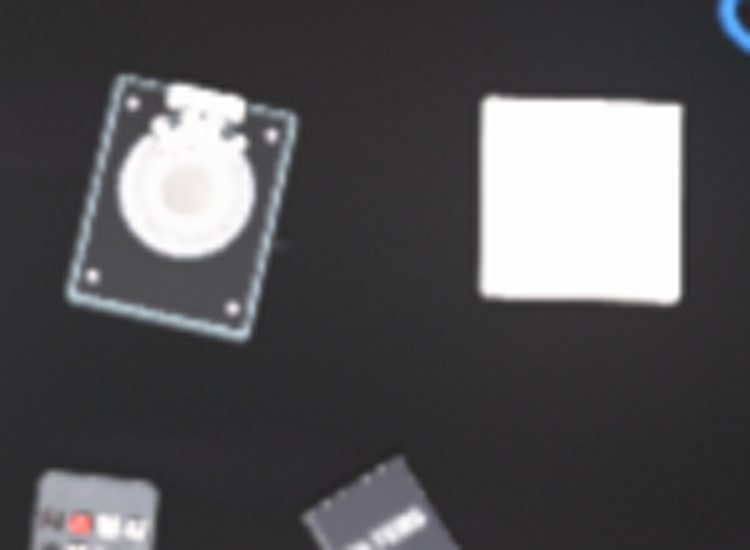

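```bash
python3 - <<'E'
from h import *
from rig import bot
d=pickle.load(open("c0.pkl","rb"));c=d["top"];s=d["side"]
P=lambda x,y,sc,u0,v0,z: pix2w(c,(x+.5)/sc-.5+u0,(y+.5)/sc-.5+v0,z)
A=lambda x,y,z:P(x,y,6,90,145,z)
B=lambda x,y,z:P(x,y,5,240,140,z)
plate=A(189,562,16);cr=A(148,560,52);pan=A(601,231,45);md=A(584,230,57)
bal=[A(*p,40) for p in[(508,92),(752,135),(688,470),(440,424)]]
st=[B(*p,30) for p in[(120,75),(296,117),(246,340),(68,298)]]
ti=[B(*p,8) for p in[(480,95),(684,101),(682,304),(480,299)]]
gd=B(187,190,42)
print("plate",plate,"\ncruc",cr,"\npan",pan,"\nmetal",md,"\nglassdisc",gd,B(187,190,30))
fx=(st[0]+st[1]-st[2]-st[3])/2;fy=(st[0]+st[3]-st[1]-st[2])/2
yaw=np.arctan2(fx[1],fx[0]);print("stage L",np.linalg.norm(fx),np.linalg.norm(fy),np.degrees(yaw),np.degrees(np.arctan2(-fy[0],fy[1])))
ctr=np.mean(st,0);ex=np.array([np.cos(yaw),np.sin(yaw),0]);print("stage ctr",ctr,"origin",ctr+12.5*ex,"glass",ctr+9*ex)
print("tile",np.mean(ti,0),"balance ctr",np.mean(bal,0))
for p in [cr,md,ctr,pan,plate]: print(w2pix(s,p))
crop(s,150,165,210,110,3.8,"pics/s1.png")
# cloud checks
W=cloud(c)
m=(W[...,2]>38)&(abs(W[...,0]-440)<60)&(abs(W[...,1]-350)<60);print("cruc high",m.sum(),W[m].min(0),W[m].max(0),W[m].mean(0))
m=(W[...,2]>39)&(abs(W[...,0]-598)<70)&(abs(W[...,1]+62)<60);print("stage high",m.sum(),W[m].min(0),W[m].max(0),W[m].mean(0))
q=bot.read_state()["tool_rot"];print(rot(q).as_matrix().round(3),bot.tip_reach)
E
```

```text
plate [442.48226951 351.53646038  16.        ] 
cruc [443.58412296 357.12227079  52.        ] 
pan [583.41953537 165.95139797  45.        ] 
metal [582.43964234 171.17633156  57.        ] 
glassdisc [595.7461705  -62.03699263  42.        ] [597.36667686 -62.40307684  30.        ]
stage L 122.47620747242966 96.73886848286385 -13.638503962943267 -14.071620810436992
stage ctr [588.23792748 -59.95005651  30.        ] origin [600.38546199 -62.89749699  30.        ] glass [596.98415233 -62.07221366  30.        ]
tile [ 592.81776867 -278.18700642    8.        ] balance ctr [562.77689183 168.46831487  40.        ]
[171.80704771 188.8359687 ]
[242.17615432 186.76853873]
[301.45942627 211.25348069]
[243.72148451 190.36381176]
[173.8874057  199.27075489]
cruc high 87 [425.25510111 339.58433503  38.00641828] [461.42504554 378.91548696  54.74111102] [443.30646065 359.3633257   47.24568276]
stage high 230 [568.32361459 -93.8818781   39.18393978] [650.50867843 -35.61044242  55.17517943] [626.51890698 -69.2575682   46.24213894]
[[ 0.423 -0.    -0.906]
 [ 0.906 -0.001  0.423]
 [-0.001 -1.     0.   ]] 19.0
```

View pics/s1.png

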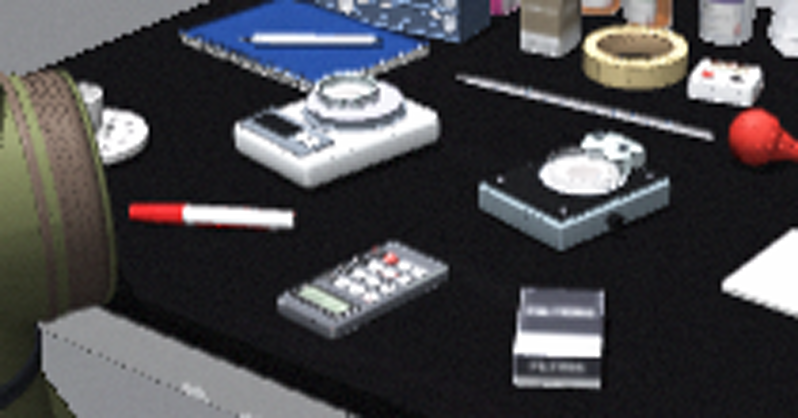

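```bash
cat >>h.py <<'E'
from rig import bot
def Q(deg):
    t=np.radians(deg);M=np.array([[np.cos(t),0,-np.sin(t)],[np.sin(t),0,np.cos(t)],[0,-1,0]])
    q=R.from_matrix(M).as_quat();return [q[3],q[0],q[1],q[2]]
PLATE=np.array([442.5,351.5]);PAN=np.array([583.4,166.0]);TILE=np.array([592.8,-278.2]);STAGE=np.array([600.4,-62.9]);YAW=-13.85
EX=np.array([np.cos(np.radians(YAW)),np.sin(np.radians(YAW))])
def say(*a):
    s=bot.read_state();print(*a,"t%.2f"%s["clock"],s["ee_pos"].round(1),"w%.1f"%s["grip_width"],"F",s["ft_force"].round(1))
def best(pos,deg):
    o=[]
    for t in(deg,deg+180):
        j=bot.ik(pos,Q(t))
        if j is not None:o.append((abs(np.array(j)-bot.read_state()["joint_positions"]).max(),t))
    return min(o)[1]
def snap(name,u0=0,v0=0,w=560,h=420,s=1,cam="top"):
    c=bot.read_camera(cam);pickle.dump(c,open(name+".pkl","wb"));crop(c,u0,v0,w,h,s,f"pics/{name}.png");return c
E
python3 - <<'E'
from h import *
for n,p,a in[("cr",[443.5,357.5,170],39),("tile",[*TILE,170],0),("st",[*STAGE,170],90+YAW),("pl",[*PLATE,170],39),("pan",[*PAN,170],16)]:
    for t in(a,a+180):
        j=bot.ik(p,Q(t));print(n,t,None if j is None else np.round(j,2))
p=[443.5,357.5]
bot.move_gripper(64,40)
bot.move_to([*p,130],Q(best([*p,130],39)));say("above")
r=bot.servo_line([*p,45],speed=120,until_force=10);say(r)
E
```

```text
cr 39 [ 0.61  0.42  1.55 -0.    1.17 -0.07]
cr 219 None
tile 0 [-0.49  0.6   1.28 -0.    1.26 -0.49]
tile 180 None
st 76.15 [-0.17  0.49  1.45 -0.    1.2  -1.49]
st 256.15 [-0.17  0.49  1.45 -0.    1.2   1.65]
pl 39 [ 0.61  0.41  1.57 -0.    1.16 -0.07]
pl 219 None
pan 16 [ 0.22  0.5   1.44 -0.    1.2  -0.06]
pan 196 None
above t1.53 [443.1 358.4 130.7] w63.9 F [-0.1 -0.5  0.8]
False t2.39 [443.8 357.9  45.8] w63.9 F [-0.7  0.1  1.1]
```

```bash
python3 - <<'E'
from h import *
bot.move_gripper(20,30);say("closed")
p=bot.read_state()["ee_pos"]
bot.servo_line([p[0],p[1],130],speed=100);say("up")
snap("a1",cam="side");snap("a1t",80,180,100,100,6)
E
```

```text
closed t2.73 [443.8 357.7  45.8] w38.0 F [-1.  -1.3  6.2]
up t3.73 [443.6 357.5 129.3] w38.3 F [ 0.  -0.2 -0.8]
```

View pics/a1.png

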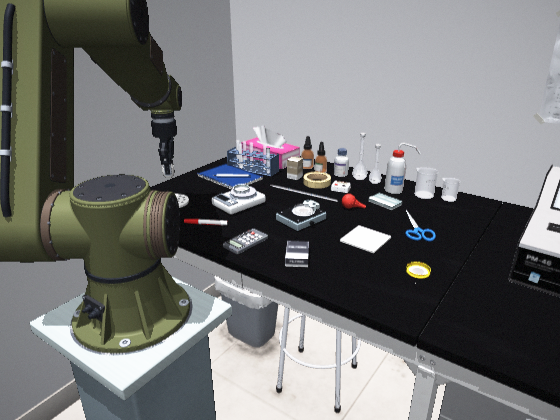

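View pics/a1t.png

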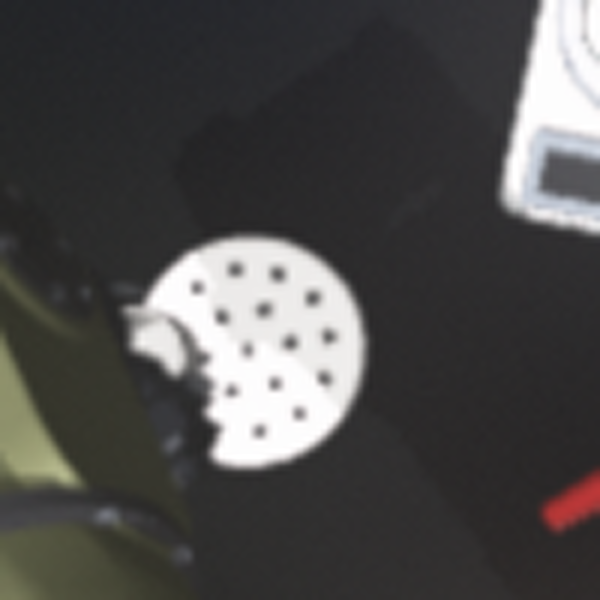

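```bash
python3 - <<'E'
from h import *
p=[*TILE,110];bot.move_to(p,Q(best(p,0)));say("above tile")
bot.servo_line([*TILE,42],speed=100)
r=bot.servo_line([*TILE,33],speed=20,until_force=4);say("touch",r)
z=bot.read_state()["ee_pos"][2]
bot.move_gripper(62);say("open")
bot.servo_line([*TILE,110],speed=150)
pp=STAGE-3.5*EX;p=[*pp,110];t=best(p,90+YAW);print(t)
bot.move_gripper(72,30)
bot.move_to(p,Q(t));say("above stage")
snap("b1",300,120,110,110,5);snap("b1s",250,140,180,120,4,"side")
E
```

```text
above tile t6.16 [ 593.2 -277.3  110.1] w37.8 F [ 0.4  0.2 -1.2]
touch True t7.33 [ 593.3 -278.4   37.7] w38.5 F [-0.   0.4  4.4]
open t7.69 [ 592.7 -278.1   36.7] w62.0 F [ 0.7 -0.5  0.3]
76.15
above stage t9.53 [597.1 -62.7 110. ] w72.1 F [ 0.2  0.5 -0.4]
```

View pics/b1.png

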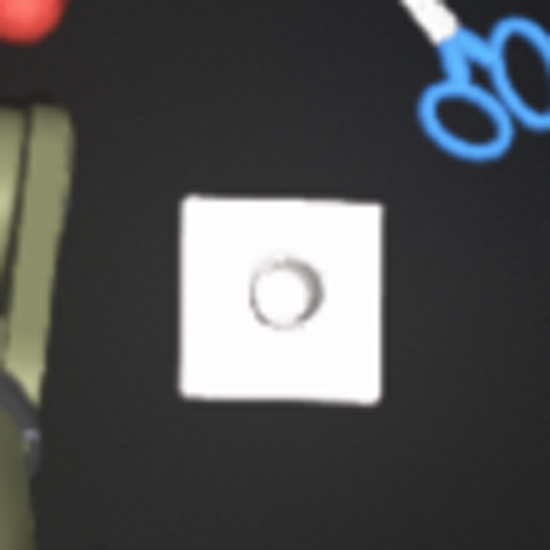

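View pics/b1s.png

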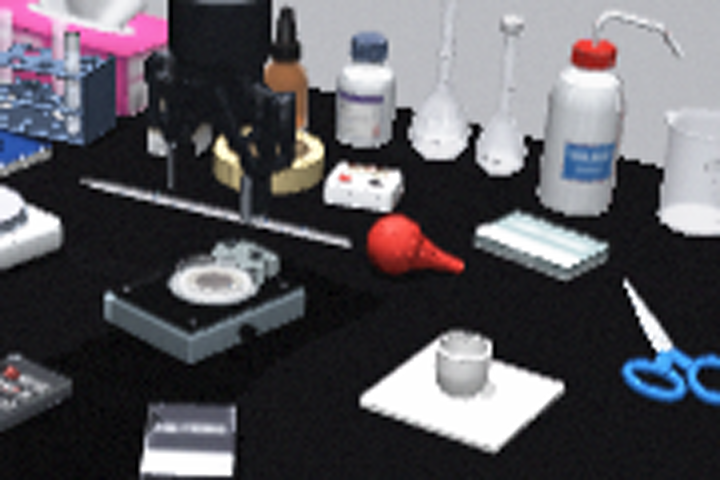

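```bash
python3 - <<'E'
from h import *
pp=STAGE-3.5*EX
bot.servo_line([*pp,62],speed=80)
r=bot.servo_line([*pp,40],speed=20,until_force=4);say("touch",r)
z=bot.read_state()["ee_pos"][2]
bot.servo_line([*pp,z+3.5],speed=30);say("back")
snap("b2s",250,140,180,120,4,"side")
E
```

```text
touch True t11.38 [596.9 -62.   40.7] w72.2 F [-0.8  0.4  5.8]
back t11.67 [597.1 -62.1  44.4] w72.0 F [-0.5 -0.1  0.2]
```

View pics/b2s.png

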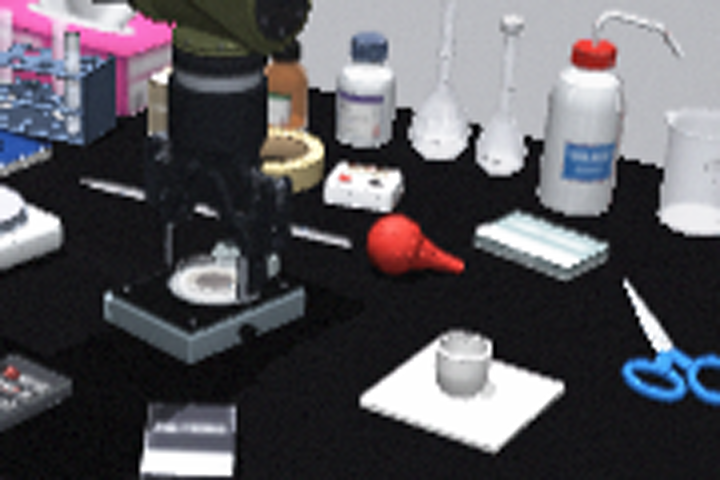

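```bash
python3 - <<'E'
from h import *
pp=STAGE-3.5*EX
bot.servo_line([*pp,46],speed=30)
bot.move_gripper(50,25);say("closed")
z=bot.read_state()["ee_pos"][2]
p=pp-30*EX
r=bot.servo_line([*p,46],speed=50,until_force=15);say("slid",r)
r=bot.servo_line([*p,80],speed=60);say("up",r)
snap("b3s",250,140,180,120,4,"side");snap("b3",220,130,110,110,5)
E
```

```text
closed t12.25 [597.1 -62.   46.3] w58.4 F [-2.5  1.3  5.2]
slid False t13.00 [567.  -54.6  46.2] w58.3 F [-6.3  0.9 11.8]
up False t13.72 [567.7 -54.9  79.8] w58.5 F [ 0.3  0.  -0.8]
```

View pics/b3s.png

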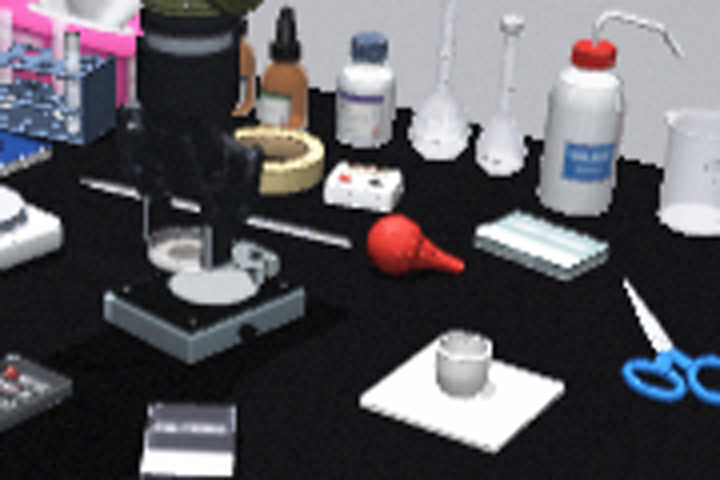

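View pics/b3.png

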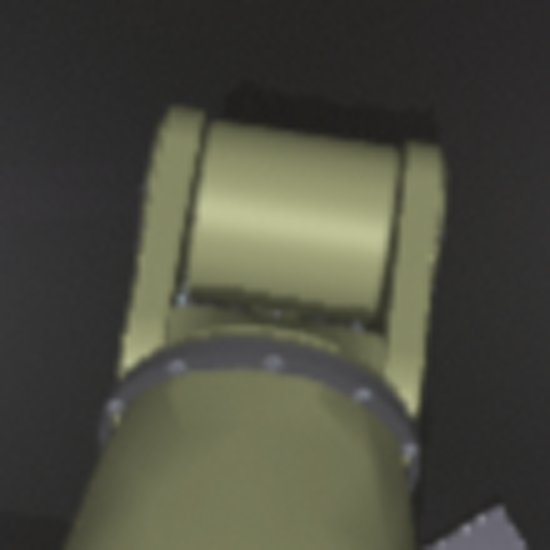

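```bash
python3 - <<'E'
from h import *
p=bot.read_state()["ee_pos"];bot.servo_line([p[0],p[1],130],speed=150)
p=[*PLATE,90];bot.move_to(p,Q(best(p,39)));say("above plate")
bot.servo_line([*PLATE,38],speed=100)
r=bot.servo_line([*PLATE,29],speed=20,until_force=4);say("touch",r)
bot.move_gripper(74);say("open")
bot.servo_line([*PLATE,110],speed=150)
m=np.array([582.4,171.2])
p=[*m,100];t=best(p,16);print(t)
bot.move_gripper(67,25);bot.move_to(p,Q(t));say("above metal")
snap("c3",80,180,100,100,6);snap("c3s",140,130,180,120,4,"side")
E
```

```text
above plate t15.88 [442.9 350.9  89.8] w58.3 F [ 0.4  0.3 -0.7]
touch True t16.92 [442.8 351.7  32.2] w58.3 F [-0.3  0.6  4. ]
open t17.22 [442.4 351.4  31.5] w74.0 F [ 0.2 -0.2 -0.3]
16
above metal t19.04 [581.9 172.2  99.9] w67.3 F [ 0.1  1.4 -0.1]
```

View pics/c3.png

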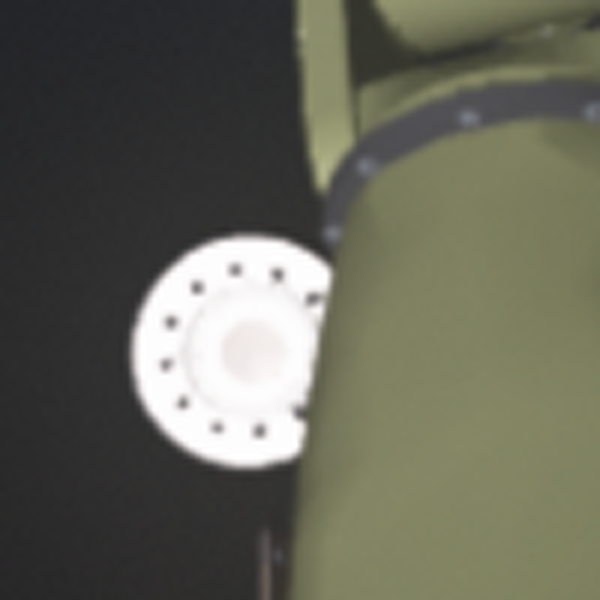

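View pics/c3s.png

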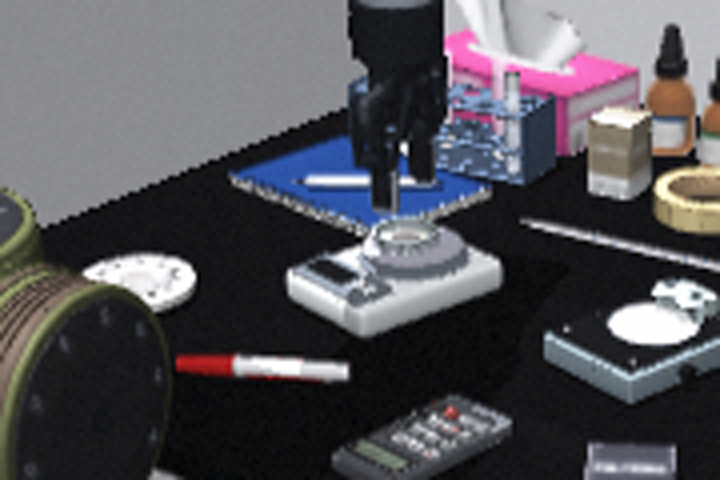

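```bash
python3 - <<'E'
from h import *
m=np.array([582.4,171.2])
bot.servo_line([*m,75],speed=80)
r=bot.servo_line([*m,65.5],speed=30,until_force=5);say("down",r)
bot.move_gripper(45,25);say("closed")
bot.servo_line([*m,110],speed=60);say("up")
snap("d1s",140,130,180,120,4,"side")
E
```

```text
down False t20.07 [582.4 171.1  65.4] w66.9 F [-0.1 -0.2 -0.1]
closed t20.37 [582.6 171.3  66.1] w52.7 F [-2.7 -0.4  6.1]
up t21.26 [582.2 171.1 109.6] w52.5 F [-0.3 -0.5 -0.2]
```

View pics/d1s.png

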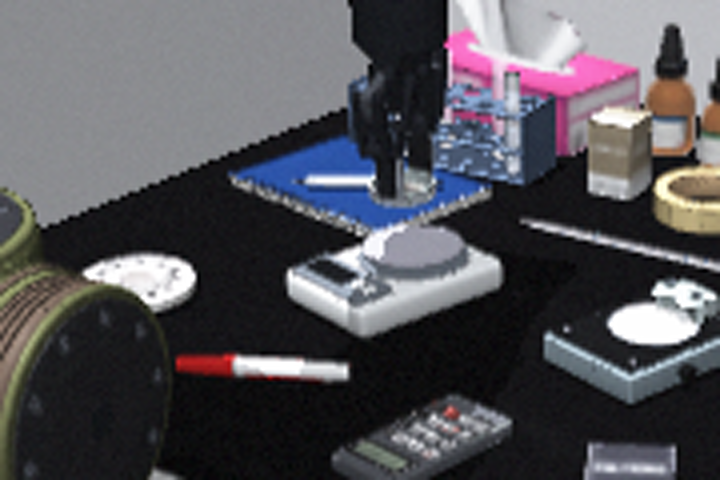

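```bash
python3 - <<'E'
from h import *
a=STAGE-32*EX
p=[*a,110];bot.move_to(p,Q(best(p,90+YAW)));say("above stage")
bot.servo_line([*a,56],speed=100)
r=bot.servo_line([*a,47],speed=20,until_force=3);say("touch",r)
z=bot.read_state()["ee_pos"][2]
b=STAGE-5*EX
r=bot.servo_line([*b,z+.3],speed=40,until_force=12);say("slide",r)
bot.move_gripper(64);say("open")
c=bot.read_state()["ee_pos"][:2]
bot.servo_line([*c,95],speed=120)
bot.move_gripper(15,25)
d=STAGE-62*EX
bot.servo_line([*d,95],speed=200);say("front")
snap("e1",240,140,110,90,6);snap("e1s",250,140,180,120,4,"side")
E
```

```text
above stage t22.60 [569.4 -54.8 109.9] w52.7 F [-1.   0.6 -0.6]
touch True t23.65 [569.8 -55.3  51.1] w52.7 F [-1.5 -0.5  7.2]
slide False t24.48 [595.4 -61.7  51.3] w52.8 F [-0.2 -0.9 -0.5]
open t24.75 [595.5 -61.7  51.5] w64.2 F [ 0.2 -1.   0.2]
front t26.23 [540.3 -48.1  95.5] w15.1 F [-0.3 -0.1  0.3]
```

View pics/e1.png

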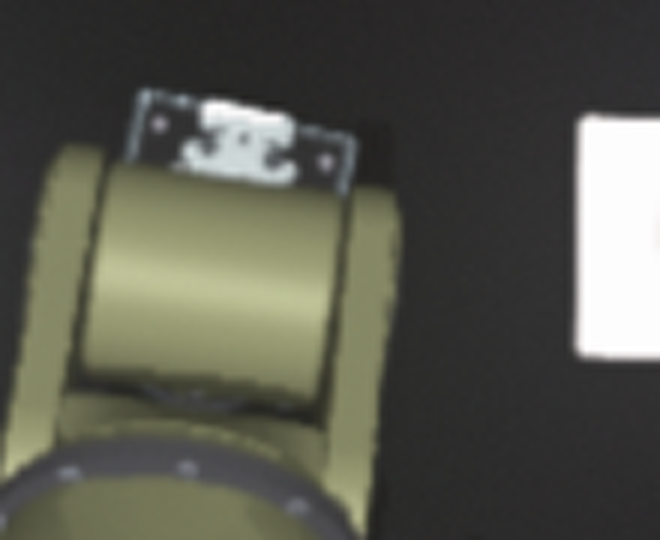

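View pics/e1s.png

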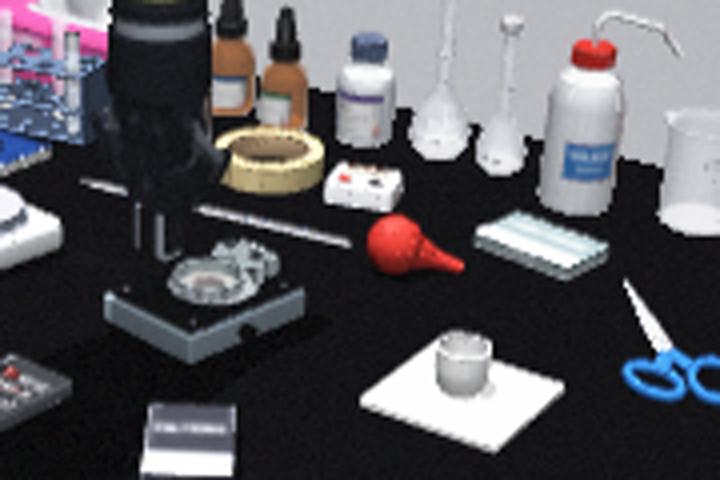

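```bash
python3 - <<'E'
from h import *
d=STAGE-62*EX
bot.servo_line([*d,60],speed=120)
r=bot.servo_line([*d,53.5],speed=30,until_force=4);say("down",r)
e=STAGE-32*EX
bot.servo_line([*(STAGE-46*EX),53.5],speed=60)
r=bot.servo_line([*e,53.5],speed=12,until_force=6);say("push",r)
s=bot.read_state()["ee_pos"][:2]-STAGE;print("along",s@EX)
bot.dwell(.15);say("held")
snap("f1s",250,140,180,120,4,"side")
E
```

```text
down False t27.13 [540.2 -48.   53.6] w14.9 F [ 0.1  0.1 -0. ]
push True t28.42 [565.8 -54.3  53. ] w15.3 F [-0.9  0.6  0. ]
along -35.68959652940138
held t28.57 [565.7 -54.3  52.8] w15.1 F [-0.9 -0.2  0.7]
```

View pics/f1s.png

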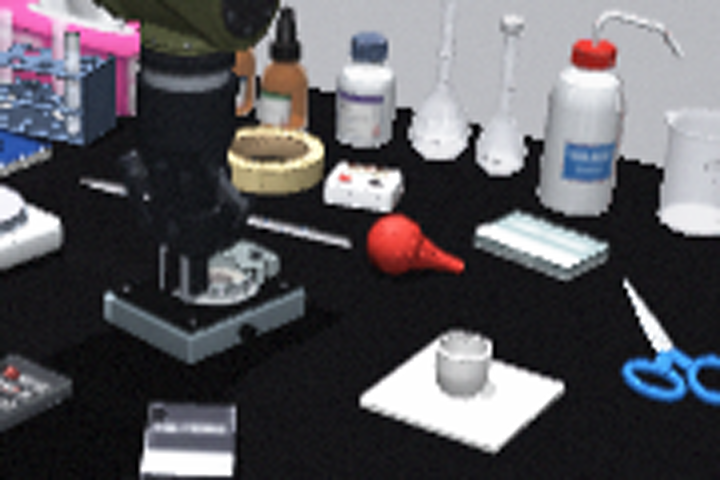

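```bash
python3 - <<'E'
from h import *
for f in (10,14):
    r=bot.servo_line([*(STAGE-28*EX),53.5],speed=10,until_force=f);say("push",r)
    print("along",(bot.read_state()["ee_pos"][:2]-STAGE)@EX)
g=STAGE-62*EX
bot.servo_line([*g,53.5],speed=60);bot.servo_line([*g,110],speed=150)
p=[*TILE,110];bot.move_gripper(62);bot.move_to(p,Q(best(p,0)));say("tile")
snap("g1",240,140,110,90,6);snap("g1s",280,180,90,60,8,"side")
E
```

```text
push True t28.98 [566.  -54.2  52.3] w14.8 F [-0.8  0.5  0.5]
along -35.43128205756351
push True t29.38 [566.3 -54.1  51.6] w15.2 F [-2.7  1.3  1.4]
along -35.17530532229296
tile t31.96 [ 592.8 -277.4  109.8] w61.8 F [0.6 1.  0.2]
```

View pics/g1.png

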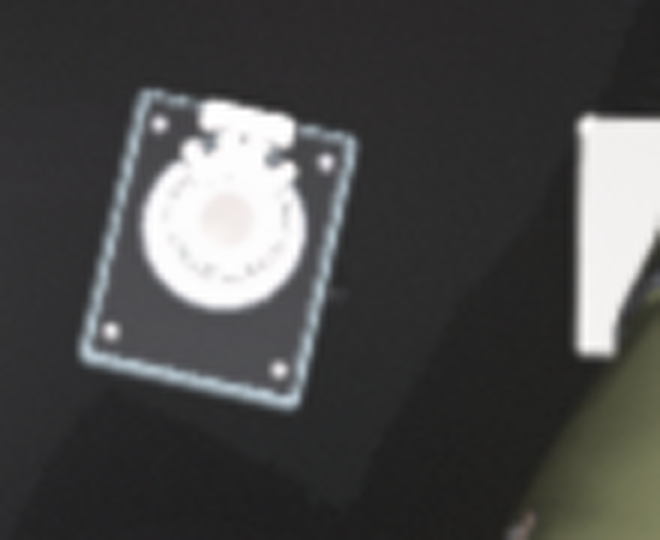

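View pics/g1s.png

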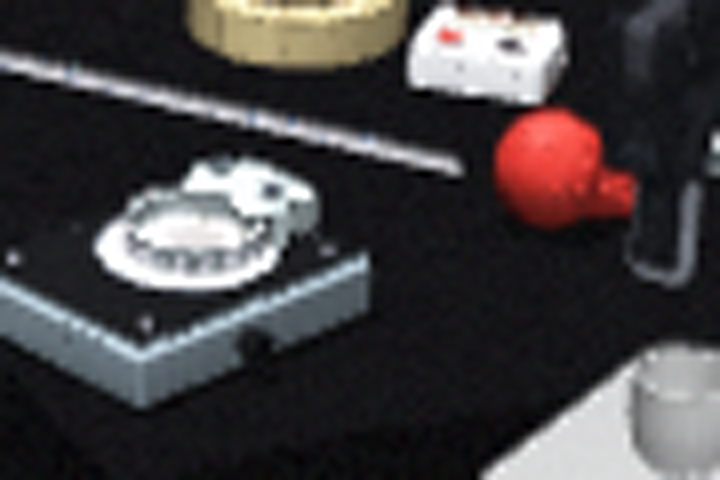

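```bash
python3 - <<'E'
from h import *
c=pickle.load(open("g1.pkl","rb"))
G=lambda x,y,z:pix2w(c,(x+.5)/6-.5+240,(y+.5)/6-.5+140,z)
st=[G(*p,30) for p in[(147,90),(357,138),(298,407),(82,358)]]
o=np.mean(st,0)[:2]+12.5*EX;EY=np.array([-EX[1],EX[0]])
for n,p in(("paper",G(228,217,32)),("front rim",G(221.5,280,42)),("L",G(162,216,42)),("R",G(294,218,42))):
    e=p[:2]-o;print(n,e@EX,e@EY)
print(o)
bot.servo_line([*TILE,60],speed=150)
r=bot.servo_line([*TILE,37],speed=80,until_force=8);say("down",r)
bot.move_gripper(20,30);say("closed")
bot.servo_line([*TILE,120],speed=120);say("up")
p=[*PAN,130];bot.move_to(p,Q(best(p,16)));say("pan")
bot.servo_line([*PAN,80],speed=120)
r=bot.servo_line([*PAN,70],speed=20,until_force=4);say("touch",r)
bot.move_gripper(62);say("open")
bot.servo_line([*PAN,130],speed=150)
bot.move_to([330,0,250],Q(best([330,0,250],0)));say("away")
snap("h1",90,145,130,120,6);snap("h1s",140,130,230,120,3.4,"side");snap("h1t");
E
```

```text
paper 1.286057227484827 0.138752153154571
front rim -27.8860854346 -3.3641479442772897
L -6.343778457116184 28.410468705004686
R 6.066113786362719 -28.220666025547434
[600.74579477 -63.79253035]
down False t32.98 [ 592.6 -278.1   36.5] w62.0 F [ 0.2 -0.4 -0.1]
closed t33.30 [ 593.1 -278.4   37.5] w38.3 F [ 0.8 -0.4  2.6]
up t34.14 [ 592.4 -278.   119.1] w38.1 F [ 0.3  0.1 -0.7]
pan t35.77 [583.7 165.  129.9] w38.1 F [0.  0.1 0.1]
touch True t36.73 [583.9 166.1  74.3] w38.4 F [1.5 0.8 3.6]
open t37.08 [583.3 166.   73.5] w61.9 F [-0.1  0.8 -0.7]
away t38.84 [3.306e+02 1.000e-01 2.498e+02] w62.0 F [ 0.3 -0.3  0.5]
```

View pics/h1.png

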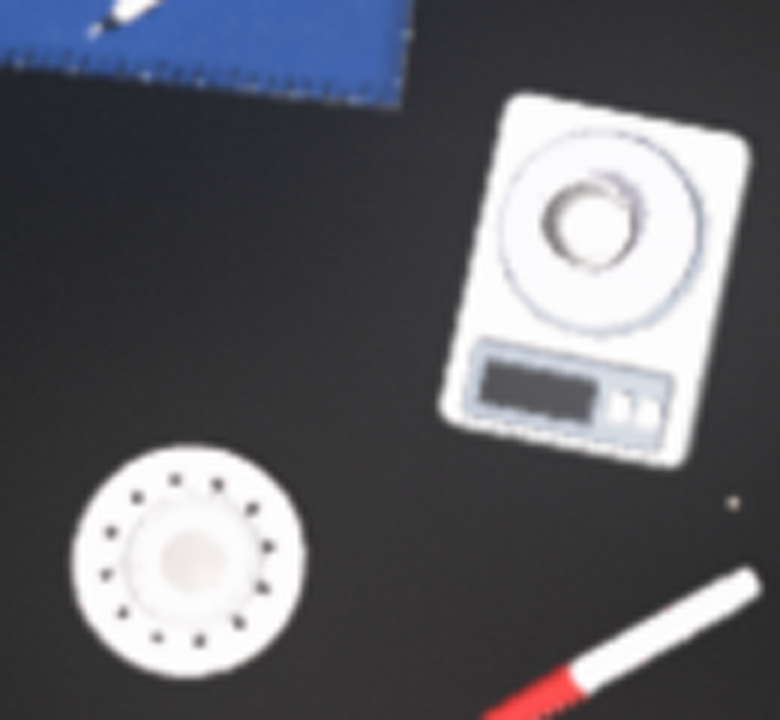

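View pics/h1s.png

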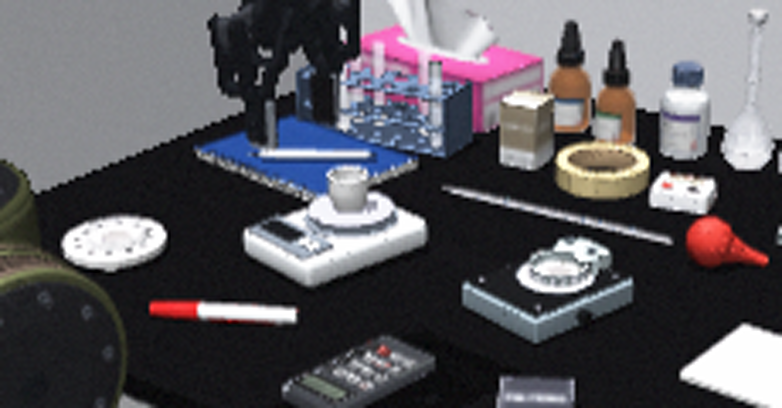

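View pics/h1t.png

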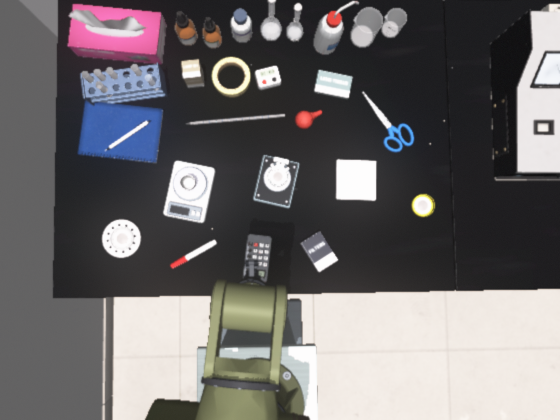

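```bash
python3 - <<'E'
from h import *
c=pickle.load(open("h1.pkl","rb"))
print(pix2w(c,590.5/6-.5+90,225.5/6-.5+145,81), (w2pix(c,[[583.4,166,81]])-[90,145])*6)
bot.finish_job();say("done")
E
```

```text
[581.5291404 164.4145066  81.       ] [[583.706218  218.1249268]]
the job is handed in; nothing more can be done
the job is handed in; nothing more can be done
```

All three samples are at their next stations, and I handed the job in at about 39 s of the 88 s allowed. The order was: crucible to the tile, glass dish to the plate, metal dish to the stage, then crucible to the balance. I slid the glass dish 30 mm forward before lifting it, and pushed the metal dish home with the closed fingers.

My last checks, from the camera pictures and the force readings:
- **Glass dish:** it is within about 2 mm of the plate centre.
- **Metal dish:** it is centred in the V to about 0.2 mm and within about 1.5 mm of home. It moved only about 0.5 mm more under pushes of 10 and 14 N. The pusher stopped about 2 mm further in than I first expected, which I put down to error in my stage pose.
- **Crucible:** it stands upright, about 2.5 mm from the pan centre.
- **Calculator and carton:** neither looks moved in the last picture.
- **Contacts:** the fingertips pressed the plate, stage or pan lightly while closing, with about 5–12 N on the wrist. No other check failed.

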